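# Feed a blank under the router fence's spring hold-down to the stop

### The arm

A 7-joint arm with a two-finger parallel gripper is mounted at the origin on the work surface. World frame = base frame: x ahead of the robot, y to its left, z up, the work surface at z = 0. Lengths are in m, angles in rad, forces in N, time in s.
With the tool pointing down it reaches from about 0.4 to 0.85 m from the base axis. Payload 10.4 kg.
Tool frame: the origin (TCP) lies at the very end of the fingers, on their centre line; the grasp point (between the pads) lies 19 mm behind it; z points along the fingers, y is the line along which they close (so a half turn about z gives the same grasp; the last joint's range is limited). The gripper opens to 85 mm and grips with 20 to 120 N. Pads are 22 mm wide; open, the fingers measure 114 mm over their backs; the gripper's body (76 mm by 85 mm) begins 54 mm behind the grasp point. The pads swing forward as they close: fully open they stand 13 mm farther back than shut.
Start: joints at [-1.162, 0.332, -0.065, 1.46, 0.022, 1.35, -0.088], TCP at [0.262, 0.568, 0.231] pointing down, gripper open.
Joint ranges: [-2.6, 2.6], [-0.5, 2.12], [-1.47, 1.34], [0.16, 2.42], [-1.27, 4.41], [0.06, 2.06], [-2.6, 2.6]. Speed limits (rad/s): [2.22, 2.22, 2.79, 2.79, 3.14, 3.14, 3.14].

### API

Orientations are given as a rotation vector (axis times angle).
In Python, from rig import robot, eoat, read_camera gives the robot as it stands. Calls block until the motion is done:
- robot.goto(position, orientation): joint-space move of the TCP to a pose.
- robot.move_linear(position, max_speed=0.15, rot=None): straight line of the TCP; rot=None keeps the orientation; max_speed is the mean speed in m/s.
- robot.move_j(angles): joint-space move.
- eoat.gripper_open() and eoat.close(squeeze=None): open the fingers fully, or close them until they stop; squeeze is the grip in N (None keeps the last).
- robot.dwell(seconds).
- robot.solve_ik(position, orientation): joint angles nearest the present ones, or None.
- read_camera(name): name is "side" or "top" or "wrist"; returns a dict with "color" (420x560x3 uint8, red, green, blue), "intrinsics" (3x3 intrinsics, pixels), "R" (3x3) and "t" (3): a world point X has camera coordinates R X + t. Camera axes: x right, y down, z forward; pixel columns grow to the right and rows downward; lengths in m; the calibration is good to about 2 mm. A picture is of the moment at which its call begins. There is no depth.
A pose or a line that the arm cannot do raises robot.IKError and nothing moves.
- robot.job_done(): hands the job in; it is judged then, once.
Readings, each from a call of its own:
- robot.read_t(): time.
- robot.read_q(): joint angles.
- robot.read_joint_velocities(): joint speeds.
- robot.read_effort(): joint torques, N m.
- robot.read_eef_pos(): TCP position.
- robot.read_ee_rot(): TCP orientation.
- robot.read_contact_force(): force on the tool from outside, world axes, zero at the start.
- robot.read_moment(): the same for the moment, N m.
- robot.read_width(): opening from 0.0 (shut) to 1.0 (fully open).
- robot.read_grasp_force(): force on a finger pad.
Only numpy, scipy, OpenCV 4.12 (cv2) and the standard library are available. Lean on these libraries where they do the work, as an engineer would, in place of code of your own. Each camera call takes 0.05 s, during which the arm holds its last target. There are 200 camera calls.

### The job

Load the light wooden blank on the router table: press it down hard on the table with your fingertips on its top and slide it along, snug against the fence, so that its leading end passes under the blue spring leaf and comes right up to the wooden stop, still pressed down as it arrives. Then let go and leave it lying flat, tight to fence and stop, under the spring. Do not pick the blank up, keep off the spring leaf, and leave the other things where they are.

Things in the scene. Friction and masses are not known exactly. Their poses are not given: they have to be found in the camera images.
- bed: router-table panel, a grey slab 360 (x) by 720 (y), 12 thick, fixed on the bench, so its top is 12 above the bench; in it a flush metal plate, a red ring and a black hole with the cutter lowered below the top. Origin: centre of the underside; z up, y along the feed. Slippery: the blank's friction on it is about 0.15.
- fence: plywood fence along the far side of the panel, 700 long, 58 tall above the panel. Origin: on the panel's top, in the plane of the guiding face, beside the cutter. y points along the fence in the feed direction (towards the robot's left), x points away from the robot into the fence, z up. The face is the plane x = 0, it guides the blank that lies at negative x. A dust port and clamps stand behind it.
- holddown: spring hold-down clamped on the fence (aluminium arm, orange knob), the fence's axes. Origin: on the panel's top in the plane of the fence's face, level along y with the leaf's root. Its arm reaches over the lane from x = +44 to -52, y = -17 to +17, and its underside is 41 above the panel (38 at the leaf's root); the knob's top is 86 above the panel.
- leaf: blue spring-steel leaf 24 wide, hinged stiffly at the hold-down (origin: its root, 45 above the panel, 34 in front of the fence's face). It slopes down in the feed direction and its lowest line lies 95 along y from the root; the turned-up end is 106 from the root. A blank coming along the feed meets it about 72 from the root and lifts it by about 8; it then presses on the blank with 5 to 6 N, so that pushing in takes about 3 N on top of the friction on the panel.
- leaf_tip (a point): lowest line of the leaf as it stands free, 12.5 above the panel, 95 along y from the hold-down's origin and 34 in front of the fence's face (does not move with the leaf).
- stop: brown wooden stop block fixed on the fence, with a black knob. Origin: on the panel's top, in the plane of the fence's face, in the plane that the blank's leading end must meet (its near face, y = 0; the block lies at y = 0 to 36, x = -62 to 0, up to 50 above the panel, the knob up to 90). The fence's axes.
- blank: light wooden blank, 64 (x) by 300 (y) by 20 thick, 160 to 320 g, loose on the panel. Origin: centre of the underside; y along its length in the feed direction, z up. Starts 15 to 30 off the fence, up to 3.5 degrees askew, its leading end short of the hold-down. A fingertip pressing its rough top (friction 0.9) drags it: 15 to 20 N takes it through, under about 10 N slips at the leaf.
- blank_nose (a point): middle of the lower edge of the blank's leading end (+150 along its y).
- blank_tail (a point): middle of the lower edge of the blank's trailing end (-150 along its y).
- push_block: bystander: a yellow push block with a handle, 75 x 165 x 76, lying on the panel in front of the blank's lane (robot's side) (mm). Origin: centre of its underside.
- wrench: bystander: a steel collet wrench 170 long, flat on the panel in front of the blank's lane (mm). Origin: centre of its underside.
- setup_bar: bystander: a brass setup bar 12 x 76 x 12 on the panel in front of the lane (mm). Origin: centre of its underside.
- glue: bystander: a yellow glue bottle 64 across, 160 tall, on the bench to the left (mm). Origin: centre of its underside.
- varnish: bystander: a tin 84 across, 105 tall, on the bench to the right (mm). Origin: centre of its underside.
- dustbrush: bystander: a bench brush lying on the bench to the right (mm). Origin: centre of its underside.

How it is judged:
By the outcome, as a careful person would: the job done as asked, in the order asked, and still so for the second after the job is handed in, with the robot touching nothing.
It also fails if it takes over 67 s, if anything falls off the work surface, if the arm or the gripper's body presses on something with over 40 N, if the wrist force passes 120 N, or if a joint passes its speed limit or range.

## Working session

There is one attempt and no reset: what is moved stays moved. The work goes in short steps, each a Python script; the robot and the scene stay as the last script left them, time stands still between calls to the robot, and variables do not carry over. Pictures are saved under pics/ and viewed, at most 10 in all, crops included, and the job is handed in when it is done.

```bash
mkdir -p pics; ls
python3 - <<'E'
from rig import robot,eoat,read_camera
import cv2,numpy as np
for n in ["top","side"]:
    c=read_camera(n); cv2.imwrite(f"pics/{n}0.png",c["color"][...,::-1]); np.savez(f"{n}0.npz",**c)
    print(n,np.round(c["intrinsics"],1).tolist(),np.round(c["R"],3).tolist(),np.round(c["t"],3), "C",-c["R"].T@c["t"])
print(robot.read_t(),robot.read_ee_rot(),robot.read_contact_force())
E
```

```text
pics
top [[414.3, 0.0, 281.1], [0.0, 414.3, 219.1], [0.0, 0.0, 1.0]] [[0.019, -1.0, 0.018], [-0.985, -0.022, -0.172], [0.172, -0.014, -0.985]] [0.018 0.507 1.347] C [0.2674134  0.04827834 1.41369142]
side [[426.8, 0.0, 286.7], [0.0, 426.8, 208.3], [0.0, 0.0, 1.0]] [[0.758, -0.652, 0.005], [-0.429, -0.505, -0.749], [0.491, 0.566, -0.662]] [-0.348  0.294  0.936] C [-0.0697024  -0.60816906  0.84179733]
0.1 [-6.72925971e-01 -3.06843090e+00  1.94544396e-03] [-1.00221236 -1.58793191  0.58604924]
```

View pics/top0.png

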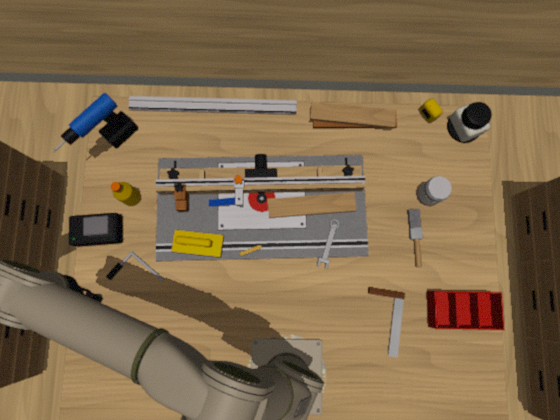

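View pics/side0.png

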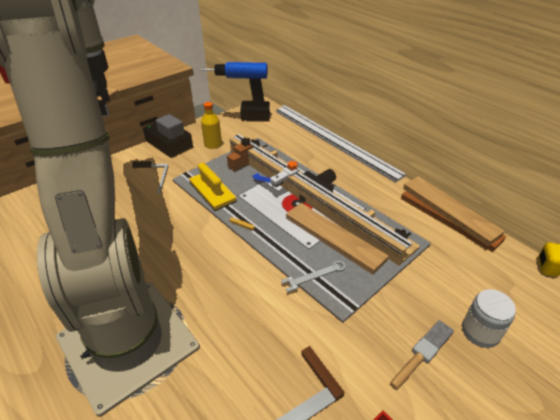

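The top view shows the panel at u 157–367, v 155–262. The blank runs from about (268,206) to (355,205), the stop is near (181,200) and the leaf near (222,202). I'll enlarge it with contrast to pick corners.

Run:
```python
import cv2,numpy as np
a=cv2.imread("pics/top0.png")[150:266,150:374]
b=cv2.resize(a,None,fx=3.5,fy=3.5,interpolation=cv2.INTER_CUBIC)
b=np.clip(b.astype(float)*1.5,0,255).astype(np.uint8)
for u in range(160,374,20): cv2.line(b,(int((u-150+.5)*3.5),0),(int((u-150+.5)*3.5),8 ),(0,255,0),1); cv2.putText(b,str(u),(int((u-150)*3.5)-12,20),0,.4,(0,255,0))
for v in range(160,266,10): cv2.putText(b,str(v)+"-",(0,int((v-150+.5)*3.5)+4),0,.4,(0,255,0))
cv2.imwrite("pics/topz.png",b)
s=cv2.imread("pics/side0.png")[120:320,170:435]
cv2.imwrite("pics/sidez.png",np.clip(cv2.resize(s,None,fx=3,fy=3,interpolation=cv2.INTER_CUBIC).astype(float)*1.2,0,255).astype(np.uint8))
```

```text
(no output)
```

View pics/topz.png

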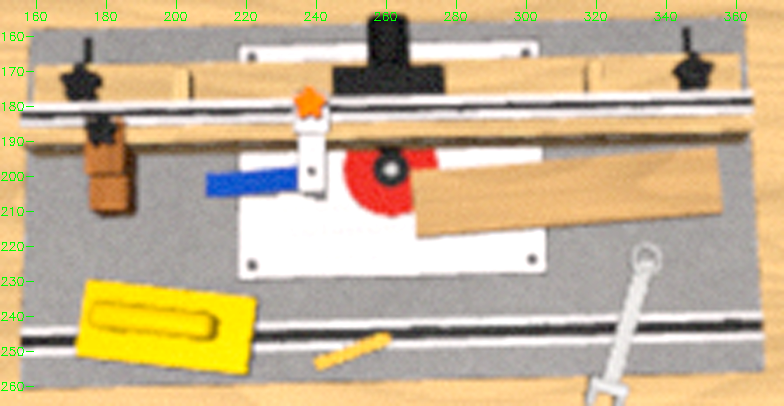

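View pics/sidez.png

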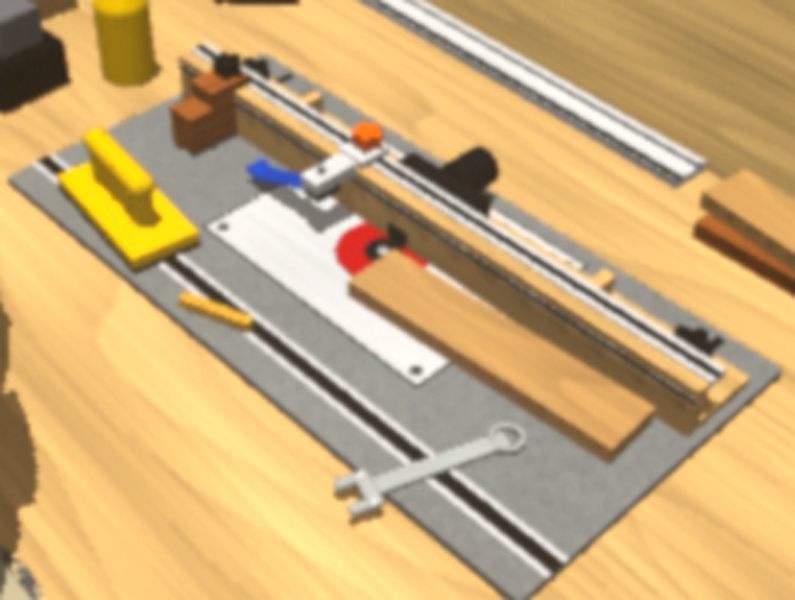

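```bash
cat > h.py <<'E'
import numpy as np
C={n:dict(np.load(f"{n}0.npz")) for n in("top","side")}
def bp(n,p,z):
    c=C[n]; d=c["R"].T@np.linalg.inv(c["intrinsics"])@[p[0],p[1],1]; o=-c["R"].T@c["t"]
    return o+d*(z-o[2])/d[2]
def pr(n,X):
    c=C[n]; q=c["intrinsics"]@(c["R"]@np.asarray(X)+c["t"]); return q[:2]/q[2]
def zt(x,y): return ((x+.5)/3.5-.5+150,(y+.5)/3.5-.5+150)
def zs(x,y): return ((x+.5)/3-.5+170,(y+.5)/3-.5+120)
E
python3 - <<'E'
from h import *
T=lambda nm,x,y,z: print("top",nm,np.round(bp("top",zt(x,y),z)*1e3,1)[:2])
S=lambda nm,x,y,z: print("side",nm,np.round(bp("side",zs(x,y),z)*1e3,1)[:2])
for nm,x,y in[("panLB",20,387),("panRB",764,371),("panRT",744,22),("panLT",35,32),("fbaseL",30,152),("fbaseR",748,137)]:T(nm,x,y,.012)
for nm,x,y in[("fdark L",30,145),("fdarkR",748,130)]:T(nm,x,y,.070)
for nm,x,y in[("noseF",412,172),("noseR",417,238),("tailR",721,211),("tailF",716,148)]:T(nm,x,y,.032)
T("arm end",311,196,.053+.006);T("leafend",206,190,.03);T("stop R face base",135,213,.062)
for nm,x,y in[("noseF",398,250),("noseR",350,287),("tailR",612,443),("tailF",655,407)]:S(nm,x,y,.032)
S("fbaseR",690,432,.012);S("fbaseL",237,143,.012);S("stop base near",193,153,.012);S("stop base right",236,138,.012);S("panR",778,372,.012);S("panL",10,182,.012)
S("leaf end",250,172,.03);S("ftopR",703,404,.070)
E
```

```text
top panLB [362.9 447.3]
top panRB [ 393.1 -269.4]
top panRT [ 745.9 -255. ]
top panLT [717.4 457.6]
top fbaseL [594.2 454. ]
top fbaseR [ 626.3 -257.3]
top fdark L [587.4 437.7]
top fdarkR [ 618.3 -244.7]
top noseF [578.2  76.4]
top noseR [513.   69.9]
top tailR [ 546.4 -225.4]
top tailF [ 609.3 -221.2]
top arm end [546.5 171.3]
top leafend [556.1 276. ]
top stop R face base [525.7 336.6]
side noseF [580.6  72. ]
side noseR [510.5  61.8]
side tailR [ 551.  -223.6]
side tailF [ 609.6 -221. ]
side fbaseR [ 626.6 -249.3]
side fbaseL [583.  336.3]
side stop base near [535.5 352.5]
side stop base right [587.7 344.5]
side panR [ 743.6 -256. ]
side panL [358.6 435.2]
side leaf end [548.3 266. ]
side ftopR [ 610.  -262.4]
```

Fence direction is about (-0.044, 0.999), with the fence plane at n≈0.613. The blank's width and length check out at 65 and 296 mm. It sits 13 mm off the fence at the tail and 31 mm at the nose. The hold-down arm is at feed ≈0.146 and the stop at ≈0.325. I'll press with closed fingers 85 mm behind the blank's centre, so they stay short of the hold-down arm at the end.

```bash
cat >> h.py <<'E'
f=np.array([-.044,.999,0]); n=np.array([.999,.044,0])
def rv(deg): # tool down, tool y at this world angle
    a=np.radians((deg+90)/2); return np.pi*np.array([np.cos(a),np.sin(a),0])*1.0
E
python3 - <<'E'
from rig import robot,eoat
from h import *
p=np.array([.5713,-.1605,.15]); 
r=rv(96.2)
for s in(r,-r): print(robot.solve_ik(p,s))
for q in(90,):
    e=np.array([.577,.110,.03]); print(robot.solve_ik(e,rv(92.5)))
robot.goto(p,r); eoat.close(squeeze=20); print(robot.read_t())
robot.move_linear([p[0],p[1],.045],max_speed=.1); robot.dwell(.2)
b=np.mean([robot.read_contact_force() for _ in range(5)],0); np.save("bias.npy",b)
print("bias",b,robot.read_eef_pos(),robot.read_t())
z=.036
while z>.020:
    robot.move_linear([p[0],p[1],z],max_speed=.03)
    F=robot.read_contact_force()-b; print(round(z,4),np.round(F,1),np.round(robot.read_eef_pos(),4))
    if F[2]>14: break
    z-=.001 if F[2]<1.5 else .0004
print(robot.read_t())
E
```

```text
[-0.40687202  0.38948445  0.75717104  1.68547772 -0.2858412   1.18098414
  2.10178913]
[-0.40687202  0.38948445  0.75717104  1.68547772 -0.2858412   1.18098414
  2.10178913]
[-0.47830878  0.44866166  0.25957463  1.77808808 -0.13905761  0.93266584
  1.45416897]
3.6667
bias [0.05036286 0.23898095 0.02557945] [ 0.57159864 -0.16053966  0.04549328] 5.0667
0.036 [-0.1 -0.7  0.5] [ 0.5711 -0.1605  0.0358]
0.035 [ 0.5 -0.2  0.6] [ 0.5713 -0.1605  0.035 ]
0.034 [ 0.4 -0.6 -0.4] [ 0.5713 -0.1604  0.0339]
0.033 [ 0.3  0.2 -1.2] [ 0.5713 -0.1605  0.0329]
0.032 [-0.4  0.3  2.6] [ 0.5715 -0.1606  0.0322]
0.0316 [-1.7  0.3  7.6] [ 0.5715 -0.1606  0.0322]
0.0312 [-4.9  1.4 13.2] [ 0.5715 -0.1606  0.0321]
0.0308 [-6.   0.9 15.5] [ 0.5717 -0.1606  0.0321]
7.2667
```

```bash
cat >> h.py <<'E'
class Slide:
    def __init__(s,robot,cmd,ang):
        s.r=robot; s.c=np.array(cmd,float); s.a=ang; s.b=np.load("bias.npy")
    def F(s):
        F=np.mean([s.r.read_contact_force() for _ in range(3)],0)-s.b
        return F@f,F@n,F[2]
    def step(s,df,dn,da=0,speed=.05,N=18):
        s.c+=df*f+dn*n; s.a+=da
        s.r.move_linear(s.c,max_speed=speed,rot=rv(s.a))
        F=s.F(); s.c[2]-=np.clip((N-F[2])*.00007,-.0004,.0004)
        return F
    def log(s,F):
        p=s.r.read_eef_pos(); print("cmd fnz",np.round([s.c@f*1e3,s.c@n*1e3,s.c[2]*1e3],1),"act",np.round([p@f*1e3,p@n*1e3,p[2]*1e3],1),"a",round(s.a,2),"F fnz",np.round(F,1),"t",round(s.r.read_t(),1))
    def save(s): np.save("st.npy",[*s.c,s.a])
E
python3 - <<'E'
from rig import robot,read_camera
from h import *
import cv2
s=Slide(robot,[.5713,-.1605,.0306],96.2)
for i in range(10):
    F=s.step(.002 if i<6 else 0,.002,-.62 if i<6 else 0,speed=.03); s.log(F)
    if F[1]<-8 and i>4: break
s.save()
for k in("top","side"):
    c=read_camera(k)["color"][...,::-1]
    cv2.imwrite(f"pics/{k}1.png",c)
a=cv2.imread("pics/top1.png")[150:266,150:374]
cv2.imwrite("pics/topz1.png",np.clip(cv2.resize(a,None,fx=3.5,fy=3.5,interpolation=cv2.INTER_CUBIC)*1.5,0,255).astype(np.uint8))
a=cv2.imread("pics/side1.png")[120:320,170:435]
cv2.imwrite("pics/sidez1.png",np.clip(cv2.resize(a,None,fx=3,fy=3,interpolation=cv2.INTER_CUBIC)*1.2,0,255).astype(np.uint8))
E
```

```text
cmd fnz [-183.5  565.7   30.4] act [-184.6  566.4   32.2] a 95.58 F fnz [-1.5 -3.1 14.6] t 7.5
cmd fnz [-181.5  567.7   30.2] act [-183.3  568.6   32.1] a 94.96 F fnz [-2.9 -2.  15.4] t 7.8
cmd fnz [-179.5  569.7   30.1] act [-181.6  570.5   32.1] a 94.34 F fnz [-2.2 -4.  17.3] t 8.0
cmd fnz [-177.5  571.7   30.2] act [-179.7  572.1   32.1] a 93.72 F fnz [-3.3 -6.  19.4] t 8.3
cmd fnz [-175.5  573.7   30.3] act [-177.7  573.9   32.1] a 93.1 F fnz [-3.2 -7.6 19.4] t 8.5
cmd fnz [-173.5  575.7   30.3] act [-175.6  575.8   32.1] a 92.48 F fnz [-3.3 -6.2 17. ] t 8.8
cmd fnz [-173.5  577.7   30.7] act [-175.6  576.1   32.1] a 92.48 F fnz [ -0.9 -16.2  28.2] t 9.0
```

View pics/sidez1.png

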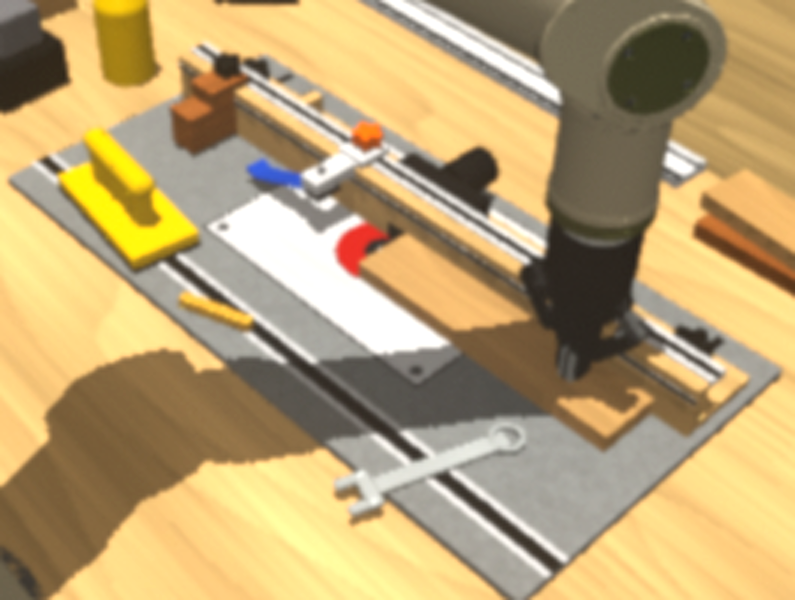

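The blank now lies near the fence: nose corners at about (408,236) and (360,265), and the lateral force has jumped to 16 N. Next I feed with about 5 N toward the fence, stopping short of the leaf to check.

Run:
```python
from rig import robot,read_camera
from h import *
import cv2
for nm,x,y in[("noseF",408,236),("noseR",360,266),("tailR",604,439)]:
    P=bp("side",zs(x,y),.032); print(nm,np.round([P@f*1e3,P@n*1e3],1))
st=np.load("st.npy"); s=Slide(robot,st[:3],st[3])
Fn=-14
for i in range(13):
    F=s.step(.010,np.clip((-5-Fn)*-.00015,-.0012,.0012) if 1 else 0,speed=.05); Fn=F[1]; s.log(F)
    if F[0]<-13 : break
s.save()
c=read_camera("side")["color"][...,::-1]
a=c[120:320,170:435]
cv2.imwrite("pics/sidez2.png",np.clip(cv2.resize(a,None,fx=3,fy=3,interpolation=cv2.INTER_CUBIC)*1.2,0,255).astype(np.uint8))
```

```text
noseF [ 54.7 605.2]
noseR [ 54.5 540.1]
tailR [-240.4  539.2]
cmd fnz [-163.5  576.5   30.6] act [-165.6  576.2   32.1] a 92.48 F fnz [-3.3 -7.9 17.7] t 9.5
cmd fnz [-153.5  576.    30.5] act [-155.5  576.1   32.1] a 92.48 F fnz [-3.3 -6.2 15.8] t 9.8
cmd fnz [-143.5  575.9   30.4] act [-145.6  576.2   32.1] a 92.48 F fnz [-3.3 -5.8 16.4] t 10.2
cmd fnz [-133.5  575.7   30.4] act [-135.7  576.2   32.1] a 92.48 F fnz [-4.  -6.4 18.7] t 10.5
cmd fnz [-123.5  575.5   30.4] act [-125.4  576.2   32.1] a 92.48 F fnz [-4.2 -5.4 17.3] t 10.9
cmd fnz [-113.5  575.5   30.2] act [-115.5  576.2   32.1] a 92.48 F fnz [-4.8 -4.7 16.3] t 11.2
cmd fnz [-103.5  575.5   30.3] act [-105.8  576.2   32.1] a 92.48 F fnz [-4.6 -5.  18.7] t 11.6
cmd fnz [-93.5 575.5  30.4] act [-95.7 576.2  32.1] a 92.48 F fnz [-4.7 -6.1 19.3] t 11.9
cmd fnz [-83.5 575.4  30.4] act [-85.3 576.2  32.1] a 92.48 F fnz [-3.9 -5.5 17.7] t 12.3
cmd fnz [-73.5 575.3  30.3] act [-75.3 576.2  32.1] a 92.48 F fnz [-3.6 -4.7 17.5] t 12.6
cmd fnz [-63.5 575.3  30.4] act [-65.4 576.2  32.1] a 92.48 F fnz [-4.6 -5.1 18.4] t 13.0
cmd fnz [-53.5 575.3  30.4] act [-55.3 576.2  32.1] a 92.48 F fnz [-3.7 -4.9 18.7] t 13.3
cmd fnz [-43.5 575.3  30.4] act [-45.2 576.2  32.1] a 92.48 F fnz [-3.9 -4.9 17.7] t 13.7
```

View pics/sidez2.png

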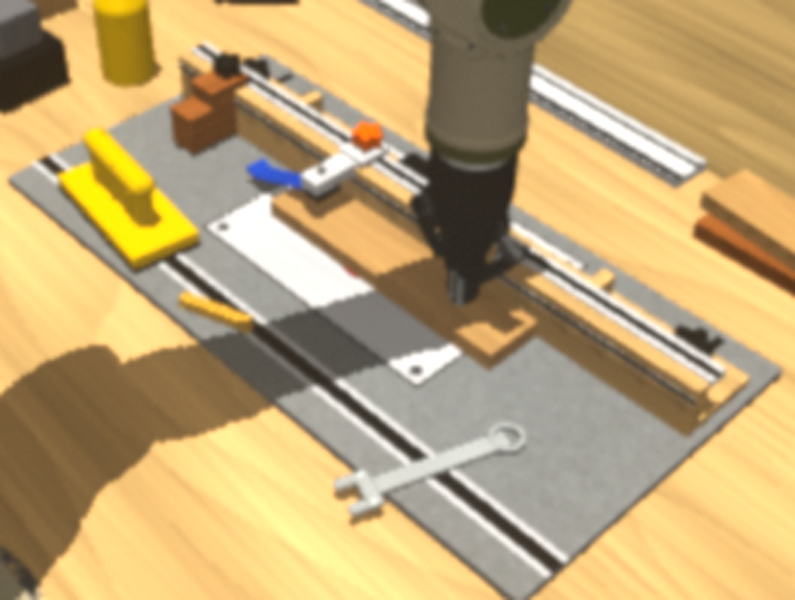

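The nose corner is at (273,205), which puts the nose at feed ≈0.186. The blank is flush with the fence, and the fingertips track it at a constant n. Now through the leaf to the stop.

Run:
```python
from rig import robot,read_camera
from h import *
import cv2
st=np.load("st.npy"); s=Slide(robot,st[:3],st[3])
Fn=-5; why="limit"
while s.c@f<.105:
    d=.008 if s.c@f<.070 else .002
    F=s.step(d,np.clip((5+Fn)*.00015,-.001,.001),speed=.05 if d>.005 else .02,N=19.5); Fn=F[1]; s.log(F)
    if F[0]<-11.5: why="force"; break
s.save(); print(why)
c=read_camera("side")["color"][...,::-1]
a=c[120:270,170:370]
cv2.imwrite("pics/sidez3.png",np.clip(cv2.resize(a,None,fx=4,fy=4,interpolation=cv2.INTER_CUBIC)*1.2,0,255).astype(np.uint8))
```

```text
cmd fnz [-35.5 575.3  30.3] act [-37.3 576.2  32.1] a 92.48 F fnz [-3.7 -4.8 18.8] t 14.0
cmd fnz [-27.5 575.4  30.3] act [-29.5 576.2  32.1] a 92.48 F fnz [-5.6 -4.9 19.1] t 14.3
cmd fnz [-19.5 575.4  30.3] act [-21.5 576.2  32.1] a 92.48 F fnz [-5.  -5.6 19.4] t 14.6
cmd fnz [-11.5 575.3  30.2] act [-14.3 576.2  32.1] a 92.48 F fnz [-8.2 -5.3 18.6] t 14.9
cmd fnz [ -3.5 575.2  30.2] act [ -6.7 576.2  32.1] a 92.48 F fnz [-9.1 -4.3 19.3] t 15.3
cmd fnz [  4.5 575.4  30.3] act [  1.5 576.3  32.1] a 92.48 F fnz [-7.4 -4.4 20.2] t 15.6
cmd fnz [ 12.5 575.4  30.3] act [  9.7 576.3  32.1] a 92.48 F fnz [-7.7 -5.1 19.9] t 15.9
cmd fnz [ 20.5 575.4  30.4] act [ 17.8 576.3  32.1] a 92.48 F fnz [-7.5 -6.5 20.1] t 16.2
cmd fnz [ 28.5 575.2  30.3] act [ 26.1 576.4  32.1] a 92.48 F fnz [-6.2 -5.7 18.4] t 16.5
cmd fnz [ 36.5 575.1  30.2] act [ 34.1 576.3  32.1] a 92.48 F fnz [-6.7 -3.7 18.8] t 16.8
cmd fnz [ 44.5 575.3  30.3] act [ 41.8 576.4  32.1] a 92.48 F fnz [-8.5 -5.5 20.6] t 17.1
cmd fnz [ 52.5 575.2  30.3] act [ 50.  576.4  32.1] a 92.48 F fnz [-8.  -4.7 20. ] t 17.4
cmd fnz [ 60.5 575.3
[... 287 characters left out ...]
3 576.4  32.1] a 92.48 F fnz [-8.7 -5.5 20.9] t 18.6
cmd fnz [ 80.5 575.2  30.4] act [ 77.4 576.4  32.1] a 92.48 F fnz [-9.2 -4.5 18.8] t 18.8
cmd fnz [ 82.5 575.3  30.4] act [ 79.1 576.4  32.1] a 92.48 F fnz [-9.5 -4.5 20.3] t 19.1
cmd fnz [ 84.5 575.4  30.5] act [ 81.2 576.4  32.1] a 92.48 F fnz [-9.9 -5.2 20.1] t 19.3
cmd fnz [ 86.5 575.3  30.4] act [ 83.3 576.4  32.1] a 92.48 F fnz [-10.1  -5.7  18.7] t 19.6
cmd fnz [ 88.5 575.2  30.4] act [ 85.3 576.4  32.1] a 92.48 F fnz [-11.4  -4.8  19.7] t 19.8
cmd fnz [ 90.5 575.3  30.3] act [ 86.7 576.5  32.1] a 92.48 F fnz [-10.8  -4.8  18.5] t 20.1
cmd fnz [ 92.5 575.3  30.2] act [ 88.  576.8  32.1] a 92.48 F fnz [-13.4  -2.8  18.1] t 20.3
force
```

View pics/sidez3.png

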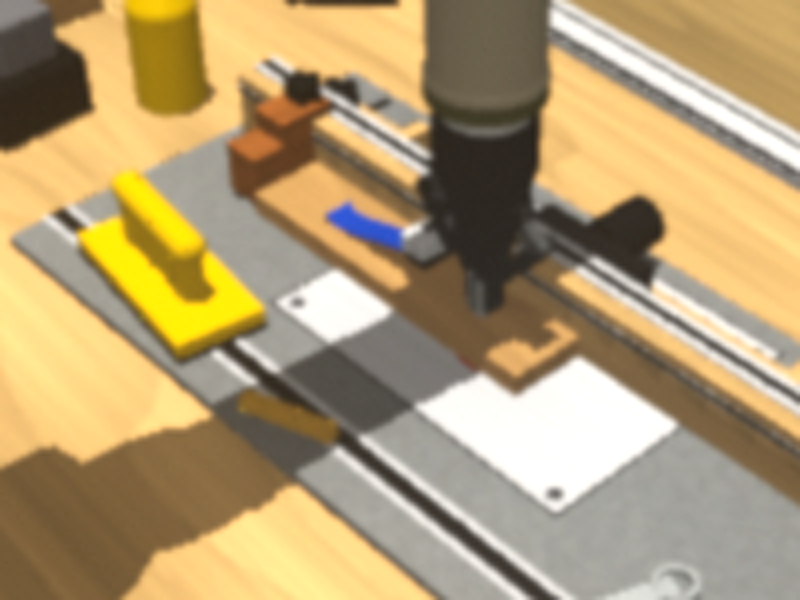

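The nose reaches the stop's foot near (256,195), and the forward force has risen to 13 N. I want to know whether that's the stop or something touching the hold-down, so I'll check from the other cameras.

Run:
```python
from rig import robot,read_camera
import cv2,numpy as np
from h import *
for nm,x,y in[("noseR",256,195),("tailR",516,380)]:
    P=bp("side",((x+.5)/4-.5+170,(y+.5)/4-.5+120),.032); print(nm,np.round([P@f*1e3,P@n*1e3],1))
t=read_camera("top")["color"][...,::-1]; w=read_camera("wrist")["color"][...,::-1]
a=cv2.resize(t[160:230,160:293],(800,421),interpolation=cv2.INTER_CUBIC)[:300]
w=cv2.resize(w,(400,300)); m=np.full((600,800,3),0,np.uint8); m[:300]=a
s=read_camera("side")["color"][...,::-1][140:178,215:265]
m[300:,:400]=w; m[300:,400:]=cv2.resize(s,(400,300),interpolation=cv2.INTER_CUBIC)
cv2.imwrite("pics/m4.png",np.clip(m*1.3,0,255).astype(np.uint8))
```

```text
noseR [316.6 541.6]
tailR [ 17.9 540.1]
```

View pics/m4.png

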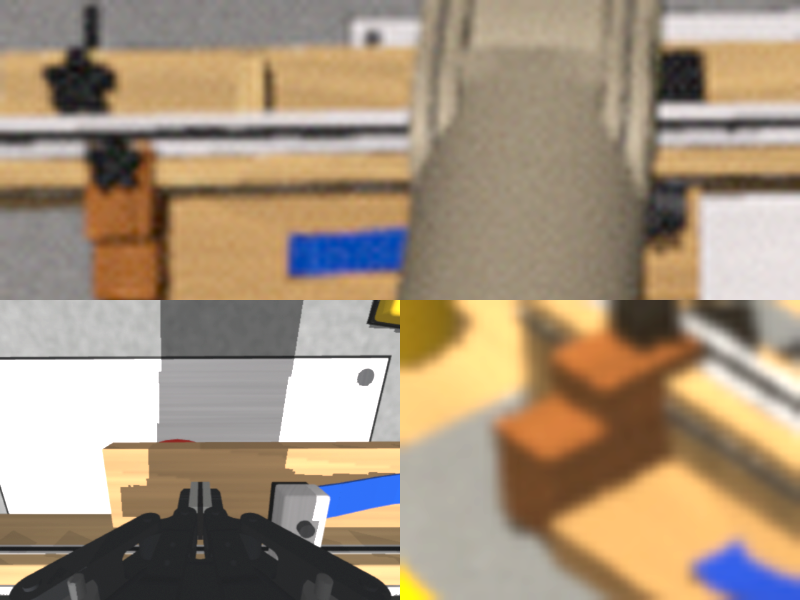

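Run:
```python
from rig import robot
from h import *
st=np.load("st.npy"); s=Slide(robot,st[:3],st[3])
print(robot.read_moment())
for N in(22,24): F=s.step(0,0,speed=.02,N=N)
for i in range(5):
    F=s.step(.001,0,speed=.02,N=25); s.log(F); M=np.mean([robot.read_moment() for _ in range(5)],0); print("M f,n",np.round([M@f,M@n,M[2]],2))
    if F[0]<-20: break
s.save()
```

```text
[-2.97595023  0.59902211 -0.03370489]
cmd fnz [ 93.5 575.3  29.8] act [ 88.  576.8  32.1] a 92.48 F fnz [-15.8  -5.4  24.3] t 21.3
M f,n [ 1.26 -3.57 -0.  ]
cmd fnz [ 94.5 575.3  29.9] act [ 88.1 576.8  32. ] a 92.48 F fnz [-18.5  -6.8  25.1] t 21.5
M f,n [ 1.38 -4.16 -0.03]
cmd fnz [ 95.5 575.3  29.7] act [ 89.3 577.1  32.1] a 92.48 F fnz [-17.3  -4.8  23.3] t 21.8
M f,n [ 0.98 -4.02  0.02]
cmd fnz [ 96.5 575.3  29.8] act [ 89.4 577.1  32.1] a 92.48 F fnz [-20.5  -5.   25.3] t 22.0
M f,n [ 1.13 -4.61 -0.03]
```

The moment-to-force ratio is constant at about 0.225 m, so the load acts only at the fingertips. They stick while the command advances, so the blank is hard against the stop. I'll relax the preload slightly, lift straight up, retreat and inspect.

Run:
```python
from rig import robot,read_camera
from h import *
import cv2
st=np.load("st.npy"); s=Slide(robot,st[:3],st[3])
for i in range(2): F=s.step(-.002,0,speed=.02,N=20); s.log(F)
robot.move_linear(s.c+[0,0,.004],max_speed=.02)
robot.move_linear(s.c-f*.003+[0,0,.13],max_speed=.12)
s.c=robot.read_eef_pos(); s.log(s.F())
robot.goto([.40,-.22,.28],rv(92.5))
t=read_camera("top")["color"][...,::-1]; d=read_camera("side")["color"][...,::-1]
m=np.zeros((600,800,3),np.uint8)
m[:300]=cv2.resize(t[165:240,160:360],(800,300),interpolation=cv2.INTER_CUBIC)
m[300:,:400]=cv2.resize(d[140:178,215:265],(400,300),interpolation=cv2.INTER_CUBIC)
m[300:,400:]=cv2.resize(d[130:280,200:400],(400,300),interpolation=cv2.INTER_CUBIC)
cv2.imwrite("pics/m5.png",np.clip(m*1.3,0,255).astype(np.uint8)); print(robot.read_t())
```

```text
cmd fnz [ 94.5 575.3  30. ] act [ 89.3 577.1  32.1] a 92.48 F fnz [-15.3  -4.4  24. ] t 22.3
cmd fnz [ 92.5 575.3  30.1] act [ 89.2 577.1  32.1] a 92.48 F fnz [-8.9 -3.  20.3] t 22.5
cmd fnz [ 89.5 574.8 159.3] act [ 89.5 574.8 159.3] a 92.48 F fnz [-0.4 -0.9 -0. ] t 24.1
25.6583
```

View pics/m5.png

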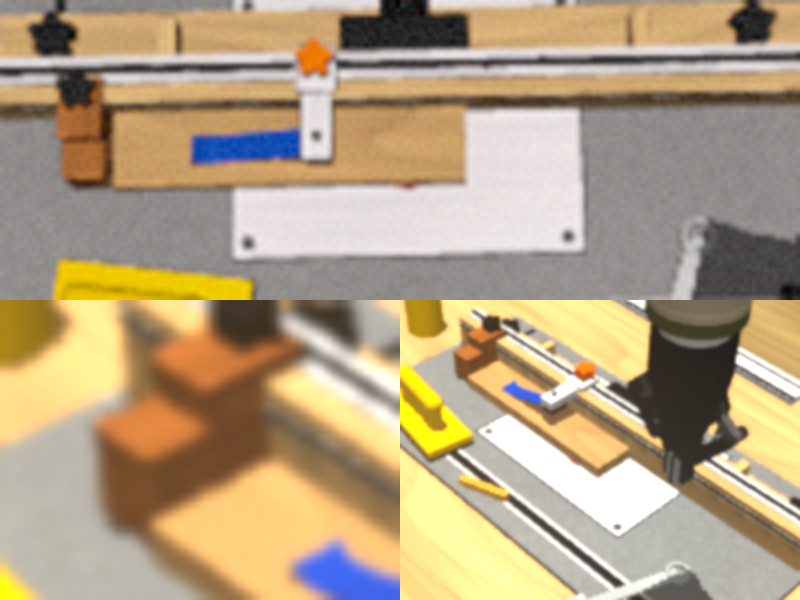

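The blank lies flat along the fence, its nose at the stop (top crop x≈110) and the blue leaf resting on it. The bystanders are where they were and the arm is clear.

```bash
python3 -c "
from rig import robot
print(robot.job_done())"
```

```text
the job is handed in; nothing more can be done
None
```

The blank was pressed and slid along the fence under the spring leaf to the stop, then released. Camera views and the force readings show it lying flat and tight to both fence and stop, and I handed the job in at about 26 s.

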